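# Lock the sauce-dish tray into its carrier past the spring catch

### The job

With the fingertips, press the yellow catch pad down and keep it down while you push the blue crossbar of the steel tray forward over the sunken red pin, until the tray is fully home against the carrier's end stop. Then let the pad spring up, so that the pin stands behind the crossbar and locks the tray in. Only press and push: the tray must not be lifted or tipped, and the bowl, bottle, mug and spoon stay where they are.

Things in the scene. Friction and masses are not known exactly. Their poses are not given: they have to be found in the camera images.
- carrier: Fixed tray carrier on the table: white base 405 x 160 mm, two aluminium guides (tops 36 mm above the table) between which the tray slides. Origin: on the table, on the centre line, level along x with the red pin. x = push direction (to the end stop), y to its left, z up. When the tray is home against the end stop, the middle of its crossbar is at x = +21 mm, y = 0.
- catch (a joint): Spring catch, metres pressed down: 0 = up, 0.020 = fully down. Yellow pad and red pin are one rigid part that moves straight down. The spring resists with about 2 N at first, 8 N at the end. The pin blocks the crossbar when up and passes under it once pressed 13 mm or more; released, it springs up by itself.
- pad (a point): Centre of the flat top of the yellow pad, 140 mm (x) by 84 mm (y), 36 mm above the table when up; moves with the catch. In the carrier frame the pad spans x from -115 to +25 mm, y from -42 to +42 mm. Right of the pin (y from +15 to -42 mm) it is free for the fingers along its whole length.
- pin_top (a point): Centre of the top of the red pin (14 mm diameter, standing 18 mm above the pad), at x = 0, y = +28 mm of the carrier frame and 54 mm above the table when up; moves with the catch.
- handle (a point): Centre of the tray's blue crossbar: 12 mm thick (along x), 116 mm long (along y), lying crosswise above the yellow pad, underside 42 mm and top 56 mm above the table. It starts behind the pin (robot side), its centre 20 to 58 mm before the pin's. Axes: the tray's, x to the end stop, z up.
- tray: Loose steel tray, tub 150 x 130 x 30 mm, about 0.8 kg with four white sauce dishes fixed in it, on rails 20 mm above the table. Origin: centre of the tub's underside; x to the end stop, z up. Two side bars at y = +-54 mm carry the crossbar 170 mm behind the origin; the tub's rear wall is 95 mm ahead of the crossbar.
- bowl: Blue bowl, 90 mm wide, 50 mm high, standing beside the carrier; leave alone. Origin at the centre of its underside.
- bottle: Amber sauce bottle, 56 mm diameter, 140 mm high, standing beside the carrier; leave alone. Origin at the centre of its underside.
- mug: White mug, 72 mm diameter, 85 mm high, standing beside the carrier; leave alone. Origin at the centre of its underside.
- spoon: Wooden spoon, 180 mm long, lying beside the carrier; leave alone. Origin on its underside.

How it is judged (in metres and radians):
On the way, in this order (a step that is already met when the one before it is completed fails the run):
1. the fingers hold the catch down while the crossbar is still behind the pin (value of joint catch above 0.011 m and contact force between the fingers and catch above 0.5 N and x of handle in the frame of carrier below -0.01 m), for 0.05 s.
2. the crossbar passes over the pin while the catch is down (value of joint catch above 0.01 m and x of handle in the frame of carrier between -0.008 and 0.012 m), for 0.03 s.
At the end, for the whole second after the job is handed in: The tray rests level on its rails against the end stop (within 4 mm), at rest; the catch has sprung up again (within 2 mm) behind the crossbar; bowl, bottle, mug and spoon are within 20 mm of where they stood (x of handle in the frame of carrier between 0.017 and 0.025 m and value of joint catch below 0.002 m and linear speed of tray below 0.01 m/s and height (world z) of handle between 0.045 and 0.053 m and distance of each of bowl, bottle, mug, spoon from where it was at the start of the episode below 0.02 m); the robot touches nothing.
It fails at once if the tray is lifted (crossbar raised more than 12 mm) or tipped more than about 9 degrees (height (world z) of handle above 0.061 m or angle between tray's own z axis and vertical above 0.15 rad).
It fails at once if the bowl is shifted by more than 20 mm or tipped over (distance of bowl from where it was at the start of the episode above 0.02 m or angle between bowl's own z axis and vertical above 0.4 rad).
It fails at once if the bottle is shifted by more than 20 mm or tipped over (distance of bottle from where it was at the start of the episode above 0.02 m or angle between bottle's own z axis and vertical above 0.4 rad).
It fails at once if the mug is shifted by more than 20 mm or tipped over (distance of mug from where it was at the start of the episode above 0.02 m or angle between mug's own z axis and vertical above 0.4 rad).
It fails at once if the spoon is shifted by more than 20 mm (distance of spoon from where it was at the start of the episode above 0.02 m).
It also fails if it takes over 38 s, if anything falls off the work surface, if the arm or the gripper's body presses on something with over 40 N, if the wrist force passes 120 N, or if a joint passes its speed limit or range.

### The arm

A 6-joint arm with a two-finger parallel gripper is mounted at the origin on the work surface. World frame = base frame: x ahead of the robot, y to its left, z up, the work surface at z = 0. Lengths are in mm, angles in rad, forces in N, time in s.
With the tool pointing down it reaches from about 350 to 775 mm from the base axis. Payload 7.3 kg.
Tool frame: the origin (TCP) lies between the finger pads; the fingertips stand 8 mm ahead of it and the grasp point (between the pads) lies 11 mm behind it; y points along the fingers, z is the direction in which the jaws open and shut, and the axes are right-handed (so a half turn about y gives the same grasp; the last joint's range is limited). The gripper opens to 92 mm and grips with 3 to 60 N. Pads are 19 mm wide; open, the fingers measure 130 mm over their backs; the gripper's body (75 mm by 190 mm) begins 47 mm behind the grasp point.
Start: joints at [-0.146, 0.342, 1.524, -0, 1.275, -0.146], TCP at [525.021, 0.019, 207.741] pointing down, gripper open.
Joint ranges: [-2.53, 2.53], [-0.77, 2.02], [0.04, 2.7], [-1, 4.14], [0.28, 2.66], [-3.11, 3.11]. Speed limits (rad/s): [2.57, 2.57, 3.14, 3.14, 3.14, 3.14].

### API

Orientations are given as [roll, pitch, yaw] about the fixed x, y, z axes, in that order (R = Rz(yaw) Ry(pitch) Rx(roll)).
In Python, from plant import bot, vision, job gives the robot as it stands. The module is installed in compiled form; this text tells all that it offers.
- The arm moves only by the tool arm_command, never from a script. Its argument "deltas" is a list of rows, each a list of 4 numbers: the shift along the tool's x, y, z in m, then the turn about the tool's y in degrees. In form: [[x, y, z, twist], ...]. A call has 1 to 5 rows; each row shifts and turns the commanded pose from where the row before left it, along the tool's axes as they then stand; what a row does not reach is not made up. A row lasts 1/10 s, in which the tool goes at most 50 mm and 8.59 degrees, less where a joint would pass 70% of its speed; a pose out of reach is approached as far as the arm can. A call is refused whole if a number of a shift passes 0.05 or a number of a turn 8.59, either way. A call with a gripper value outside its range is refused whole. "claw" is the closure in counts, from 0 (fully open) to 255 (shut), set as the call begins (left out, the last holds). The fingers move at their own pace and stop on an object; the grip force is fixed at half the most. Time passes only in rows, so rows that do not move let the fingers close. It gives the time, the measured TCP pose, the force and the opening at its end, in the units of the state.
- bot.get_obs(): the state, without advancing time (a new reading comes with each control period).
- vision.capture(name): name is "scene" or "side" or "wrist"; returns a dict with "img" (384x512x3 uint8, red, green, blue), "camera_matrix" (3x3 intrinsics, pixels), "world_to_cam" (4x4, takes a point from world to camera coordinates); the wrist camera has in their place "mount" (4x4, takes a point from camera to tool coordinates, whose origin is the TCP and whose axes are the tool frame's). Camera axes: x right, y down, z forward; pixel columns grow to the right and rows downward; lengths in mm; the calibration is good to about 2 mm. A picture is of the moment at which its call begins: read the wrist's pose just before it. There is no depth.
- job.close_job(): hands the job in, once; it reports no verdict.
Trained networks look in a picture, given as the dict that the camera call returned (one of the last four; its "shot" number tells which), for a name from the list of things; names that differ only in an ending like _2 or _b are one class to them, and where a whole thing is asked for, a point or a joint stands for the part that bears it (a point fixed in the world has none). Each returns a list of dicts, best first, with "confidence" (0 to 1); they miss things now and then, are a little off and sometimes report something else, mostly with a low value. They report only what shows in the picture. A call takes as long as a camera call.
- vision.find_in(picture, name): "xyz" ([x, y, z] in mm, in the coordinates of the camera as it stood for that picture, good to about 4 mm: the middle of the surface that is visible of it).
- vision.regions_of(picture, name): "mask" (384x512 bool, what is visible of it).
The state is a dict: "time": time; "joint_positions": joint angles; "dq": joint speeds; "tau": joint torques, N m; "tool_pos": TCP position; "tcp_rot": TCP orientation; "contact_force": force on the tool from outside, world axes, zero at the start; "moment": the same for the moment, N m; "grip_width": finger opening in mm.
Only numpy, scipy, OpenCV 4.12 (cv2) and the standard library are available. Lean on these libraries where they do the work, as an engineer would, in place of code of your own. Each camera call takes 0.05 s, during which the arm holds its last target. There are 200 camera calls.

## Working session

There is one attempt and no reset: what is moved stays moved. The work goes in short steps, Python scripts to look and compute and a tool call to move; the robot and the scene stay as the last step left them, time stands still between calls to the robot, and variables do not carry over. Pictures are saved under pics/ and viewed, about 8 in all and at most 12, crops included, and the job is handed in when it is done.

Besides the shell and the picture viewer there is one more tool, called as a command line: name --pt "numbers of a row" for each row, then --argument value for the rest. arm_command: Moves the arm, as the interface text tells. Its arguments: {"type":"object","properties":{"deltas":{"type":"array","items":{"type":"array","items":{"type":"number"}}},"claw":{"type":"number"}},"required":["deltas"]}

```bash
mkdir -p pics; cat > h.py <<'E'
import numpy as np, cv2
from plant import bot, vision, job
from scipy.spatial.transform import Rotation as R
def toolT(o):
    T=np.eye(4);T[:3,:3]=R.from_euler('xyz',o['tcp_rot']).as_matrix();T[:3,3]=o['tool_pos'];return T
def cap(n):
    o=bot.get_obs();p=vision.capture(n)
    M=np.linalg.inv(p['world_to_cam']) if n!='wrist' else toolT(o)@p['mount']
    return p,M
def find(p,M,name):
    return [(np.round((M@np.r_[d['xyz'],1])[:3],1),round(d['confidence'],2)) for d in vision.find_in(p,name)[:2]]
def save(p,f): cv2.imwrite('pics/'+f,p['img'][:,:,::-1])
E
python3 - <<'E'
from h import *
o=bot.get_obs();print(o);print(toolT(o).round(3))
for n in ['scene','side','wrist']:
    p,M=cap(n);save(p,n+'0.png');print(n,M.round(2).tolist(),p['camera_matrix'].tolist() if 'camera_matrix' in p else '')
    for t in ['handle','pin_top','pad','carrier','tray','bowl','bottle','mug','spoon']: print(t,find(p,M,t))
a=[cv2.imread(f'pics/{n}0.png') for n in ['scene','side','wrist']]
E
```

```text
{'time': 0.0, 'joint_positions': array([-1.45985441e-01,  3.42720049e-01,  1.52501267e+00, -2.52304701e-05,
        1.27542045e+00, -1.45987871e-01]), 'dq': array([-6.55350006e-05,  6.48575269e-04, -3.53383845e-04, -6.59830933e-04,
       -6.81316098e-05,  5.39793360e-05]), 'tau': array([ 7.61924657e-04, -4.31245601e+01, -2.44219762e+01,  7.17750052e-02,
        5.59406646e-02, -1.04314388e-04]), 'tool_pos': array([5.24557082e+02, 8.68009563e-02, 2.07047903e+02]), 'tcp_rot': array([-1.57234375e+00,  2.03138214e-04, -1.57078669e+00]), 'contact_force': array([-0.28812711, -0.7772517 , -0.90000419]), 'moment': array([-0.03119947, -0.03351571,  0.02168528]), 'grip_width': 92.02241833803282}
[[ 0.00000e+00 -2.00000e-03  1.00000e+00  5.24557e+02]
 [-1.00000e+00  0.00000e+00  0.00000e+00  8.70000e-02]
 [-0.00000e+00 -1.00000e+00 -2.00000e-03  2.07048e+02]
 [ 0.00000e+00  0.00000e+00  0.00000e+00  1.00000e+00]]
scene [[-0.37, 0.76, -0.53, 1001.1], [0.93, 0.31, -0.2, 189.54], [0.01, -0.57, -0.82, 656.94], [0.0, 0.0, 0.0, 1.0]] [[359.8787115951745, 0.0, 254.1716101945268], [0.0, 359.8787115951
[... 1123 characters left out ...]
 -79.1,  56.3]), 0.59)]
spoon []
wrist [[1.0, -0.0, 0.0, 525.25], [-0.0, -0.97, -0.26, 70.84], [0.0, 0.26, -0.97, 385.31], [0.0, 0.0, 0.0, 1.0]] [[281.96126410139726, 0.0, 256.2407499052876], [0.0, 281.96126410139726, 191.06012343028033], [0.0, 0.0, 1.0]]
handle [(array([697.9, 116.8,  42.5]), 0.83)]
pin_top [(array([508.5, 114.5,  40.7]), 0.63), (array([683.1, -70. ,  32.2]), 0.33)]
pad [(array([508.1, 112. ,  41. ]), 0.82)]
carrier [(array([558.6, 105.9,  18.4]), 0.89)]
tray [(array([698.8, 122.7,  45. ]), 0.87), (array([510.3, 112.1,  40.8]), 0.33)]
bowl [(array([689.3, -65.7,  31.3]), 0.76)]
bottle []
mug [(array([482.5, -70.7,  41.8]), 0.98)]
spoon [(array([511.3, 111.6,  35.6]), 0.73)]
```

View pics/scene0.png

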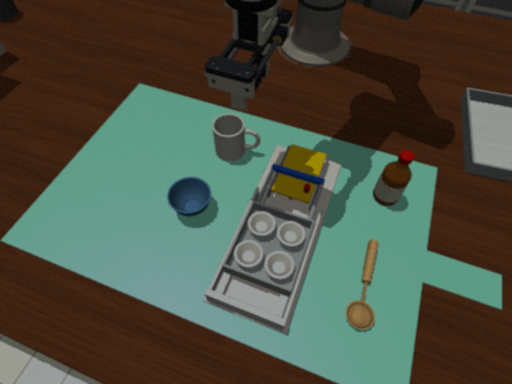

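View pics/wrist0.png

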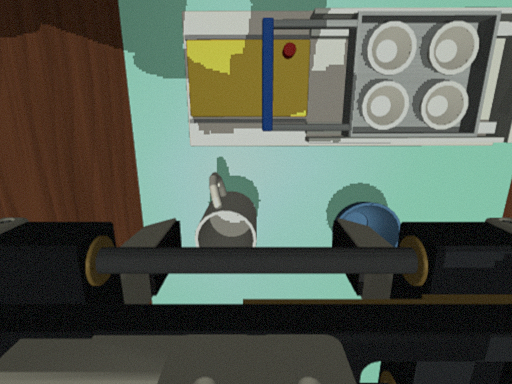

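View pics/side0.png

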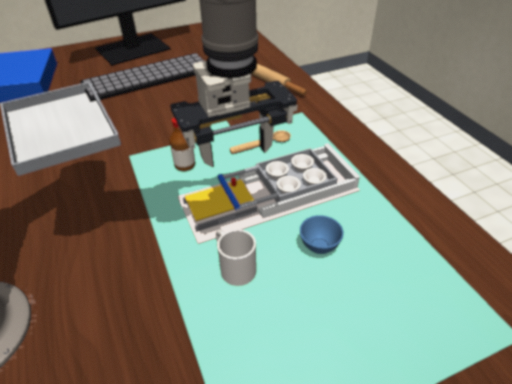

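The wrist view shows the carrier almost parallel to world x. The pin is at about (289,50), the blue bar at x≈267 spanning rows 18–130, and the yellow pad spans columns 187–310. The mug and bowl are on the robot's right (−y), and the bottle and spoon are on the left. Next I'll turn these pixels into positions.

```bash
cat >> h.py <<'E'
def ray(p,M,uv,z):
    d=M[:3,:3]@np.linalg.inv(p['camera_matrix'])@np.r_[uv,1.];return (M[:3,3]+d*(z-M[2,3])/d[2])
def measure(n):
    p,M=cap(n);h=cv2.cvtColor(p['img'],cv2.COLOR_RGB2HSV);H,S,V=cv2.split(h)
    out={}
    for nm,m,z in [('bar',(H>110)&(H<128)&(S>180),56),('pin',((H<6)|(H>174))&(S>150),52),('pad',(H>20)&(H<32)&(S>180),36)]:
        q,l,st,c=cv2.connectedComponentsWithStats(m.astype(np.uint8))
        for i in np.argsort(-st[1:,4])[:3]+1:
            mm=(l==i).astype(np.uint8);cn=cv2.findContours(mm,0,2)[0][0]
            r=cv2.minAreaRect(cn)
            print(n,nm,st[i,4],c[i].round(1),'ctr',ray(p,M,c[i],z).round(1),'rect',[ray(p,M,b,z)[:2].round(1).tolist() for b in cv2.boxPoints(r)])
E
python3 - <<'E'
from h import *
measure('wrist');measure('scene');measure('side')
p,M=cap('wrist')
for uv in [(187,119),(309,120),(187,40),(312,40)]: print('pad corner',ray(p,M,uv,36).round(1))
for uv in [(190,145),(500,143)]: print('base edge',ray(p,M,uv,6).round(1))
E
```

```text
wrist bar 4 [396.5 367.2] ctr [ 729.7 -284.1   56. ] rect [[727.6, -285.4], [731.5, -281.8], [732.1, -282.7], [728.2, -286.3]]
wrist bar 4 [346.2 325.2] ctr [ 650.4 -211.3   56. ] rect [[648.8, -209.9], [649.9, -209.3], [651.5, -212.6], [650.5, -213.2]]
wrist bar 4 [169.  244.5] ctr [414.2 -88.8  56. ] rect [[412.8, -89.5], [415.6, -86.7], [416.8, -88.1], [414.0, -90.9]]
wrist pin 135 [288.6  49.9] ctr [560.3 138.4  52. ] rect [[554.1, 145.1], [565.9, 145.1], [566.4, 131.4], [554.4, 131.3]]
wrist pin 2 [17.5 20. ] ctr [274.4 167.   52. ] rect [[274.9, 167.0], [274.9, 167.0], [273.9, 167.0], [273.9, 167.0]]
wrist pin 2 [370.5 320.5] ctr [ 685.2 -206.9   52. ] rect [[686.0, -207.7], [686.0, -207.7], [684.4, -206.0], [684.4, -206.0]]
wrist pad 48 [190.8  89.8] ctr [448.9  99.   36. ] rect [[447.6, 115.2], [451.6, 115.4], [451.9, 81.1], [447.7, 80.9]]
wrist pad 18 [189.  63.] ctr [448.6 128.   36. ] rect [[446.8, 134.1], [449.8, 134.5], [450.6, 121.7], [447.6, 121.4]]
wrist pad 15 [212.9 112.9] ctr [473.6  73.   36. ] rect [[471.6, 77.5], [476.4, 77.5], [476.1, 70.6], [471.3, 70.6]]
scen
[... 1530 characters left out ...]
, 457.0], [507.7, 406.8], [492.9, 400.9]]
side pin 17 [233.1 181.1] ctr [558.2 132.7  52. ] rect [[552.2, 124.3], [559.7, 143.8], [563.9, 141.9], [556.4, 122.4]]
side pad 930 [208.6 202.7] ctr [488.4 104.6  36. ] rect [[446.7, 144.5], [542.5, 147.1], [530.2, 66.5], [440.4, 66.4]]
side pad 224 [241.2 192. ] ctr [567.1 107.3  36. ] rect [[552.6, 140.1], [581.6, 149.8], [580.0, 77.2], [552.5, 69.1]]
side pad 1 [230. 184.] ctr [553.7 143.5  36. ] rect [[553.7, 143.5], [553.7, 143.5], [553.7, 143.5], [553.7, 143.5]]
pad corner [442.4  65.9  36. ]
pad corner [588.8  64.8  36. ]
pad corner [447.9 151.7  36. ]
pad corner [588.  151.7  36. ]
base edge [437.1  31.9   6. ]
base edge [850.3  34.5   6. ]
```

arm_command --pt "-0.02 0 -0.006 0" --pt "-0.02 0 -0.006 0" --pt "-0.02 0 -0.006 0" --pt "-0.02 0 -0.006 0" --pt "-0.022 0 -0.006 0" --claw 255

```text
time: 2.2
tool_pos: [494.8, 102.6, 207.8]
tcp_rot: [-1.571, -0.0, -1.571]
contact_force: [-0.4, -0.3, 0.2]
grip_width: 56.5
```

arm_command --pt "0 0.025 0 0" --pt "0 0.025 0 0" --pt "0 0.025 0 0" --pt "0 0.025 0 0" --pt "0 0.02 0 0"

```text
time: 2.7
tool_pos: [494.6, 102.0, 86.4]
tcp_rot: [-1.572, -0.0, -1.571]
contact_force: [-0.5, 0.1, -0.6]
grip_width: 16.2
```

arm_command --pt "0 0 0 0" --pt "0 0 0 0" --pt "0 0 0 0"

```text
time: 3.0
tool_pos: [495.9, 102.1, 89.0]
tcp_rot: [-1.568, 0.0, -1.571]
contact_force: [-0.3, 0.4, 0.3]
grip_width: 0.7
```

```bash
python3 - <<'E'
from h import *
p,M=cap('side');save(p,'side1.png');a=p['img'][130:270,140:340,::-1]
p,M=cap('scene');b=p['img'][80:220,220:420,::-1]
cv2.imwrite('pics/c1.png',np.vstack([cv2.resize(x,None,fx=2,fy=2) for x in (a,b)]))
o=bot.get_obs();print(o['tool_pos'],o['tcp_rot'],o['contact_force'],o['grip_width'])
E
```

```text
[495.84742616 102.07819036  88.93805639] [-1.56834157e+00  1.51862128e-04 -1.57080529e+00] [-0.11996959  0.21825887  0.0404736 ] 0.22885023502864174
```

View pics/c1.png

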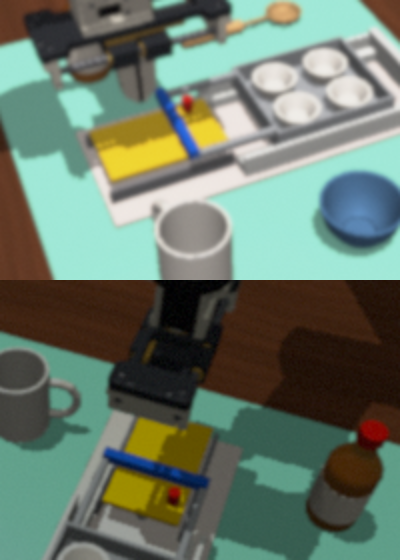

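The crop shows the closed fingers above the rear half of the pad, behind the blue bar, with the pin to their left. Nothing is near them, so I'll press down.

arm_command --pt "0 0.01 0 0" --pt "0 0.01 0 0" --pt "0 0.01 0 0" --pt "0 0.01 0 0" --pt "0 0.005 0 0"

```text
time: 3.6
tool_pos: [494.3, 102.0, 41.2]
tcp_rot: [-1.573, -0.0, -1.571]
contact_force: [-1.0, 0.2, 0.4]
grip_width: 0.5
```

arm_command --pt "0 0.004 0 0" --pt "0 0.004 0 0" --pt "0 0.004 0 0" --pt "0 0.004 0 0" --pt "0 0 0 0"

```text
time: 4.1
tool_pos: [494.8, 102.0, 26.3]
tcp_rot: [-1.571, -0.0, -1.571]
contact_force: [-0.4, 0.3, -0.2]
grip_width: 0.8
```

arm_command --pt "0 0 0 0" --pt "0 0 0 0"

```text
time: 4.3
tool_pos: [495.2, 102.0, 27.0]
tcp_rot: [-1.57, -0.0, -1.571]
contact_force: [-0.5, -0.4, -0.0]
grip_width: 0.5
```

The force reads about zero where roughly 7 N was expected, so I'll look before going on.

```bash
python3 - <<'E'
from h import *
p,M=cap('side');a=p['img'][130:270,140:340,::-1]
p,M=cap('scene');b=p['img'][80:220,220:420,::-1]
cv2.imwrite('pics/c2.png',np.vstack([cv2.resize(x,None,fx=2,fy=2) for x in (a,b)]))
p,M=cap('wrist');save(p,'w2.png')
o=bot.get_obs();print(o['tool_pos'],o['contact_force'],o['moment'],o['tau'])
E
```

```text
[495.17107407 102.01781436  26.92759482] [0.13135092 0.25163014 0.30848989] [0.01431496 0.04847748 0.00871849] [-1.41678611e-03 -4.51760244e+01 -1.69961035e+01  6.01435220e-02
  3.10548081e-02  4.37641074e-05]
```

View pics/c2.png

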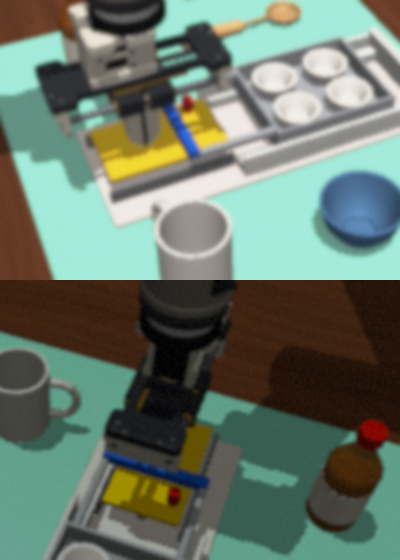

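View pics/w2.png

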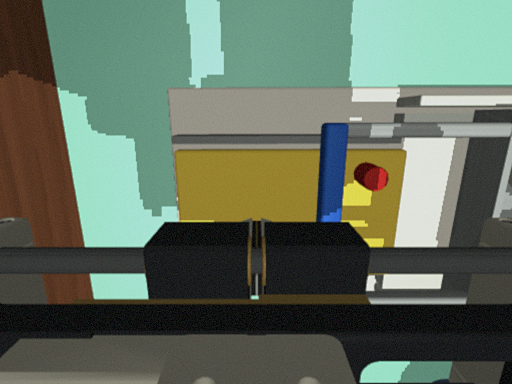

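```bash
python3 - <<'E'
from h import *
def proj(p,X): 
    q=p['world_to_cam']@np.r_[X,1]; u=p['camera_matrix']@q[:3]; return (u[:2]/u[2]).round(1)
p,M=cap('side')
for z in (19,27,36,45,55,85): print(z,proj(p,[495,92.5,z]))
cv2.imwrite('pics/c3.png',cv2.resize(p['img'][170:235,175:275,::-1],None,fx=7,fy=7,interpolation=2))
measure('side')
E
```

```text
19 [213.9 210.8]
27 [213.6 208.2]
36 [213.2 205.3]
45 [212.8 202.4]
55 [212.4 199. ]
85 [211.2 188.7]
side bar 3 [41. 50.] ctr [ 186.9 1080.7   56. ] rect [[190.2, 1079.1], [190.2, 1079.1], [183.6, 1082.2], [183.6, 1082.2]]
side bar 2 [31.5 51. ] ctr [ 155.4 1086.2   56. ] rect [[157.0, 1085.4], [157.0, 1085.4], [153.8, 1087.0], [153.8, 1087.0]]
side bar 2 [20.5 52. ] ctr [ 119.3 1094.    56. ] rect [[120.9, 1093.2], [120.9, 1093.2], [117.6, 1094.8], [117.6, 1094.8]]
side pin 85 [175.8 121.2] ctr [504.8 430.9  52. ] rect [[497.3, 459.3], [520.3, 454.7], [509.5, 402.9], [487.4, 407.5]]
side pin 18 [233.2 181.1] ctr [558.3 132.4  52. ] rect [[558.4, 140.5], [564.7, 137.6], [558.4, 121.4], [552.2, 124.3]]
side pad 705 [207.5 205.5] ctr [483.4  97.1  36. ] rect [[447.4, 145.5], [542.6, 148.1], [530.0, 65.8], [441.0, 65.7]]
side pad 222 [241.1 191.9] ctr [567.1 107.6  36. ] rect [[551.8, 135.9], [580.2, 147.0], [581.0, 79.3], [553.9, 69.7]]
```

View pics/c3.png

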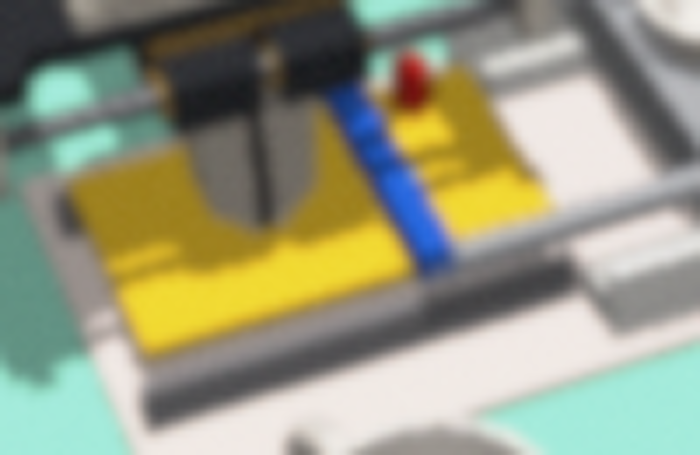

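The crop shows the tapered tip ending at about (262,235), which puts it at or just above the pad surface. The pin is still up, so the tip stands higher than stated. I'll go down in small steps and watch the force.

arm_command --pt "0 0.002 0 0" --pt "0 0.002 0 0" --pt "0 0 0 0"

```text
time: 4.85
tool_pos: [494.8, 102.0, 22.4]
tcp_rot: [-1.571, -0.0, -1.571]
contact_force: [0.1, 0.2, -0.4]
grip_width: 0.4
```

arm_command --pt "0 0.002 0 0" --pt "0 0.002 0 0" --pt "0 0 0 0"

```text
time: 5.15
tool_pos: [494.8, 102.0, 18.4]
tcp_rot: [-1.571, -0.0, -1.571]
contact_force: [-0.2, 0.1, 0.4]
grip_width: 0.6
```

```bash
python3 - <<'E'
from h import *
measure('side')
p,M=cap('side')
cv2.imwrite('pics/c4.png',cv2.resize(p['img'][150:235,155:275,::-1],None,fx=6,fy=6,interpolation=2))
o=bot.get_obs();print(o['tool_pos'],o['joint_positions'],o['contact_force'])
E
```

```text
side bar 8 [52.4 57.5] ctr [220.4 996.8  56. ] rect [[215.7, 1028.4], [219.8, 1030.1], [223.8, 965.0], [219.9, 963.4]]
side bar 7 [45.4 87.9] ctr [187.6 775.6  56. ] rect [[183.8, 783.3], [192.3, 779.4], [191.6, 765.8], [183.2, 769.8]]
side bar 4 [51.8 72.5] ctr [211.6 877.   56. ] rect [[208.7, 866.8], [213.0, 888.1], [214.7, 885.7], [210.4, 864.4]]
side pin 87 [175.9 120.9] ctr [505.5 432.   52. ] rect [[499.6, 462.2], [522.5, 451.7], [508.9, 403.1], [486.8, 413.2]]
side pin 16 [233.1 181.5] ctr [557.7 131.2  52. ] rect [[558.4, 140.5], [562.6, 138.6], [556.4, 122.4], [552.2, 124.3]]
side pad 644 [207.2 205.8] ctr [482.5  96.4  36. ] rect [[447.4, 145.3], [543.0, 146.4], [529.9, 65.3], [440.5, 66.5]]
side pad 218 [241.1 191.9] ctr [567.1 107.6  36. ] rect [[552.4, 136.9], [580.5, 146.7], [579.7, 78.7], [553.0, 70.3]]
[494.97620516 102.02680101  18.64753987] [ 5.15302917e-02  5.45065250e-01  1.80572022e+00 -1.50633124e-05
  7.90927927e-01  5.15084618e-02] [0.56039    0.89736723 0.80286691]
```

View pics/c4.png

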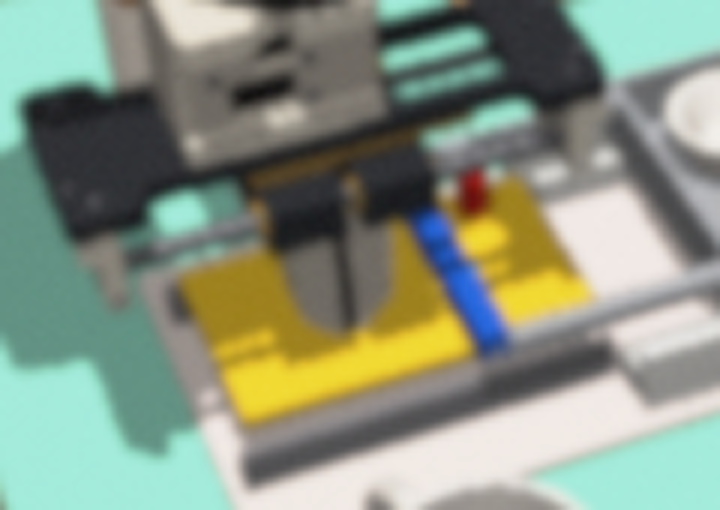

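```bash
cat >> h.py <<'E'
def rayy(p,M,uv,y):
    d=M[:3,:3]@np.linalg.inv(p['camera_matrix'])@np.r_[uv,1.];return (M[:3,3]+d*(y-M[1,3])/d[1]).round(1)
def pin():
    r=[]
    for n in('side','scene'):
        p,M=cap(n);I=p['img'].astype(float);w=np.clip(I[...,0]-2*np.maximum(I[...,1],I[...,2]),0,None)
        c=(233,181) if n=='side' else (306,188)
        k=np.zeros_like(w);k[c[1]-9:c[1]+14,c[0]-9:c[0]+10]=1;w*=k;yy,xx=np.mgrid[:384,:512]
        r+=[n,round((w*xx).sum()/w.sum(),2),round((w*yy).sum()/w.sum(),2),int(w.sum())]
    print('pin',r)
E
python3 - <<'E'
from h import *
p,M=cap('side')
for nm,uv in [('tip',(213,205.3)),('block',(226.7,183.3)),('blockL',(201,190.5)),('post',(174.5,201)),('postF',(253.5,178.5)),('bodybar',(187,177))]:
    print(nm,[rayy(p,M,uv,y).tolist() for y in (92.5,102,83)])
pin()
E
```

```text
tip [[494.5, 92.5, 36.2], [496.9, 102.0, 26.8], [492.2, 83.0, 45.6]]
block [[530.2, 92.5, 87.5], [533.1, 102.0, 78.9], [527.3, 83.0, 96.2]]
blockL [[472.9, 92.5, 88.3], [475.0, 102.0, 79.7], [470.9, 83.0, 97.0]]
post [[414.8, 92.5, 80.8], [416.0, 102.0, 72.1], [413.6, 83.0, 89.6]]
postF [[592.2, 92.5, 79.0], [596.1, 102.0, 70.2], [588.4, 83.0, 87.8]]
bodybar [[448.8, 92.5, 133.9], [450.5, 102.0, 126.0], [447.1, 83.0, 141.9]]
pin ['side', np.float64(233.38), np.float64(181.61), 975, 'scene', np.float64(306.76), np.float64(187.11), 2102]
```

arm_command --pt "0 0.002 0 0" --pt "0 0.002 0 0" --pt "0 0 0 0"

```text
time: 5.7
tool_pos: [495.3, 102.0, 14.7]
tcp_rot: [-1.57, 0.0, -1.571]
contact_force: [-0.2, 0.2, 2.8]
grip_width: 0.4
```

```bash
python3 -c "
from h import *
pin();print(np.mean([bot.get_obs()['contact_force']],0))
measure('side')"
```

```text
pin ['side', np.float64(233.49), np.float64(182.63), 910, 'scene', np.float64(306.57), np.float64(187.73), 2161]
[-1.13377823  0.61446542  3.00679795]
side bar 5 [53.6 65.6] ctr [220.3 928.1  56. ] rect [[216.7, 920.0], [222.3, 940.4], [224.6, 936.0], [219.0, 915.7]]
side bar 5 [52.2 57.8] ctr [219.7 994.5  56. ] rect [[216.3, 1003.2], [218.1, 1006.7], [223.5, 986.6], [221.7, 983.2]]
side bar 2 [48.5 49. ] ctr [ 212.  1078.2   56. ] rect [[213.6, 1077.4], [213.6, 1077.4], [210.3, 1079.0], [210.3, 1079.0]]
side pin 90 [176.1 120.9] ctr [505.9 431.8  52. ] rect [[499.6, 462.2], [525.0, 450.5], [511.4, 401.9], [486.8, 413.2]]
side pin 15 [233.3 182.1] ctr [557.2 129.1  52. ] rect [[549.6, 124.3], [558.9, 138.4], [563.3, 132.9], [554.1, 118.9]]
side pad 640 [207.2 206.6] ctr [481.7  94.2  36. ] rect [[446.6, 143.3], [542.4, 145.3], [529.7, 63.4], [440.0, 63.8]]
side pad 210 [241.2 192.2] ctr [566.7 106.6  36. ] rect [[552.1, 133.9], [580.5, 143.8], [579.7, 78.7], [552.6, 70.2]]
```

Contact starts at TCP z ≈ 18: the force is 3 N and the pin has begun to sink. The target is TCP z ≈ 2.5 (about 15 mm of press), and body clearance over the bar stays at about 5 mm.

arm_command --pt "0 0.002 0 0" --pt "0 0.002 0 0" --pt "0 0.002 0 0" --pt "0 0 0 0"

```text
time: 6.25
tool_pos: [495.3, 102.0, 8.6]
tcp_rot: [-1.57, 0.0, -1.571]
contact_force: [1.2, -0.1, 5.1]
grip_width: 0.5
```

arm_command --pt "0 0.002 0 0" --pt "0 0.002 0 0" --pt "0 0.002 0 0" --pt "0 0 0 0"

```text
time: 6.65
tool_pos: [495.3, 102.0, 2.8]
tcp_rot: [-1.57, 0.0, -1.571]
contact_force: [1.0, -0.2, 6.9]
grip_width: 0.6
```

```bash
python3 - <<'E'
from h import *
pin();print(bot.get_obs()['contact_force'])
p,M=cap('side')
cv2.imwrite('pics/c5.png',cv2.resize(p['img'][150:235,155:275,::-1],None,fx=6,fy=6,interpolation=2))
E
```

```text
pin ['side', np.float64(233.84), np.float64(186.4), 933, 'scene', np.float64(305.8), np.float64(190.98), 2035]
[-0.2127678   0.07722133  6.43670159]
```

View pics/c5.png

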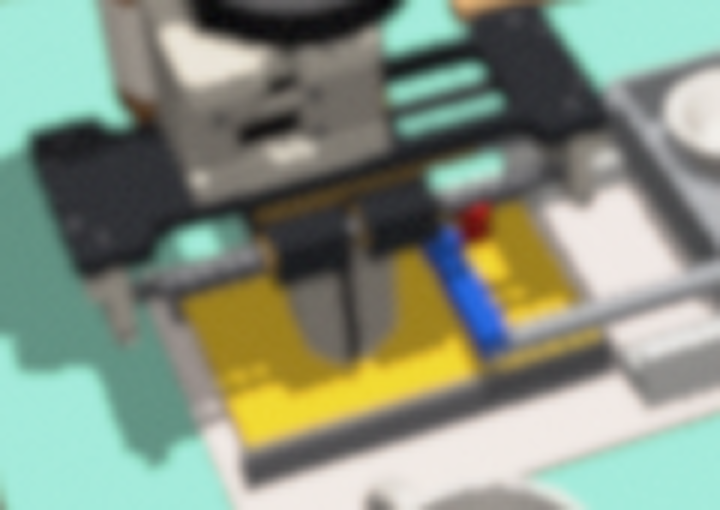

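The pad is about 15–16 mm down: the force is 6.7 N and the pin top is at roughly (478,220), well below bar level. The bar hasn't moved and is still behind the pin. Next comes the forward push.

arm_command --pt "0 0 0.004 0" --pt "0 0 0.004 0" --pt "0 0 0.004 0" --pt "0 0 0.004 0" --pt "0 0 0.004 0"

```text
time: 7.3
tool_pos: [512.6, 102.1, 2.3]
tcp_rot: [-1.576, -0.0, -1.571]
contact_force: [-11.5, 0.7, 8.9]
grip_width: 0.6
```

arm_command --pt "0 0 0.003 0" --pt "0 0 0.003 0" --pt "0 0 0.003 0" --pt "0 0 0.003 0" --pt "0 0 0.003 0"

```text
time: 7.8
tool_pos: [524.5, 102.0, 1.9]
tcp_rot: [-1.582, -0.0, -1.57]
contact_force: [-14.1, -0.1, 12.9]
grip_width: 0.3
```

```bash
cat >> h.py <<'E'
def bar():
    o=bot.get_obs();print(o['tool_pos'].round(1),o['contact_force'].round(1))
    for n in('wrist','side','scene'):
        p,M=cap(n);I=p['img'].astype(int);m=((I[...,2]>1.8*I[...,0])&(I[...,2]>1.5*I[...,1])&(I[...,2]>50)).astype(np.uint8)
        q,l,st,c=cv2.connectedComponentsWithStats(m)
        for i in range(1,q):
            w=ray(p,M,c[i],53)
            if st[i,4]>15 and 500<w[0]<620 and 40<w[1]<180: print(n,st[i,4],w.round(1))
E
python3 -c "
from h import *
pin();bar()"
```

```text
pin ['side', np.float64(nan), np.float64(nan), 0, 'scene', np.float64(305.87), np.float64(191.34), 1685]
[525.2 102.1   2.1] [-12.7  -0.1  13.1]
wrist 2706 [549.7 147.6  53. ]
side 83 [548.9  72.8  53. ]
scene 104 [551.  149.9  53. ]h.py:32: RuntimeWarning: invalid value encountered in scalar divide
  r+=[n,round((w*xx).sum()/w.sum(),2),round((w*yy).sum()/w.sum(),2),int(w.sum())]
```

arm_command --pt "0 0 0.003 0" --pt "0 0 0.003 0" --pt "0 0 0.003 0" --pt "0 0 0.003 0" --pt "0 0 0.003 0"

```text
time: 8.55
tool_pos: [539.6, 102.1, 2.0]
tcp_rot: [-1.582, -0.0, -1.57]
contact_force: [-15.2, -0.2, 13.0]
grip_width: 0.7
```

arm_command --pt "0 0 0.003 0" --pt "0 0 0.003 0" --pt "0 0 0.003 0" --pt "0 0 0.003 0"

```text
time: 8.95
tool_pos: [551.7, 102.1, 2.0]
tcp_rot: [-1.582, -0.0, -1.57]
contact_force: [-15.1, 0.9, 13.5]
grip_width: 0.7
```

```bash
python3 -c "
from h import *
bar()"
```

```text
[551.7 102.1   2. ] [-15.1   0.9  13.5]
wrist 2685 [576.  147.7  53. ]
side 85 [576.4  74.4  53. ]
scene 115 [577.9 149.5  53. ]
```

arm_command --pt "0 0 0.002 0" --pt "0 0 0.002 0"

```text
time: 9.3
tool_pos: [555.5, 102.2, 2.0]
tcp_rot: [-1.582, -0.0, -1.57]
contact_force: [-15.1, 0.3, 13.5]
grip_width: 0.2
```

arm_command --pt "0 0 0.002 0" --pt "0 0 0 0"

```text
time: 9.5
tool_pos: [556.3, 102.2, 2.0]
tcp_rot: [-1.585, -0.001, -1.57]
contact_force: [-18.4, 0.1, 17.2]
grip_width: 0.0
```

arm_command --pt "0 0 0.001 0" --pt "0 0 0 0"

```text
time: 9.7
tool_pos: [556.3, 102.1, 2.0]
tcp_rot: [-1.587, -0.001, -1.57]
contact_force: [-23.4, -0.6, 19.5]
grip_width: 0.6
```

The TCP stopped at x = 556.3 while the force kept rising, so the tray is at the end stop. I'll back off about 6 mm with the pad still down, then lift.

arm_command --pt "0 0 -0.003 0" --pt "0 0 -0.003 0" --pt "0 0 -0.003 0" --pt "0 0 0 0"

```text
time: 10.1
tool_pos: [556.3, 102.2, 3.6]
tcp_rot: [-1.567, 0.0, -1.571]
contact_force: [1.8, -0.5, 6.3]
grip_width: 0.5
```

```bash
python3 -c "
from h import *
bar()"
```

```text
[556.3 102.2   3.6] [ 1.8 -0.5  6.3]
wrist 2696 [580.7 147.4  53. ]
side 90 [580.1  75.5  53. ]
scene 112 [581.9 149.4  53. ]
```

arm_command --pt "0 0 -0.003 0" --pt "0 0 -0.003 0" --pt "0 0 0 0"

```text
time: 10.55
tool_pos: [551.0, 102.0, 3.8]
tcp_rot: [-1.566, 0.0, -1.571]
contact_force: [3.6, 0.9, 5.6]
grip_width: 0.8
```

```bash
python3 -c "
from h import *
bar()"
```

```text
[551.  102.    3.8] [3.6 0.9 5.6]
wrist 2784 [580.6 147.3  53. ]
side 102 [579.9  78.8  53. ]
scene 112 [581.9 149.3  53. ]
```

arm_command --pt "0 -0.004 0 0" --pt "0 -0.005 0 0" --pt "0 -0.006 0 0" --pt "0 -0.008 0 0" --pt "0 -0.01 0 0"

```text
time: 11.2
tool_pos: [547.6, 102.0, 35.5]
tcp_rot: [-1.574, -0.0, -1.571]
contact_force: [-0.3, -1.0, 0.7]
grip_width: 0.4
```

arm_command --pt "0 -0.02 0 0" --pt "0 -0.03 0 0" --pt "0 -0.03 0 0" --pt "0 -0.03 -0.02 0" --pt "0 -0.02 -0.03 0"

```text
time: 11.7
tool_pos: [499.4, 101.9, 167.8]
tcp_rot: [-1.569, 0.0, -1.571]
contact_force: [-0.9, 0.3, -0.4]
grip_width: 0.3
```

arm_command --pt "0 0 -0.02 0" --pt "0 0 0 0" --pt "0 0 0 0" --pt "0 0 0 0"

```text
time: 12.1
tool_pos: [479.6, 101.9, 165.5]
tcp_rot: [-1.571, -0.0, -1.571]
contact_force: [0.1, 0.5, -0.1]
grip_width: 0.2
```

```bash
python3 - <<'E'
from h import *
bar();pin()
p,M=cap('side');a=p['img'][130:270,160:360,::-1]
for n in ('side','wrist'):
  p,M=cap(n)
  print(n,*[(t,find(p,M,t)) for t in ('bowl','bottle','mug','spoon')])
cv2.imwrite('pics/c6.png',np.vstack([cv2.resize(a,(600,420),interpolation=2)]))
measure('wrist')
E
```

```text
[479.6 101.9 165.5] [ 0.1  0.5 -0.1]
wrist 1385 [580.6 116.4  53. ]
side 176 [579.8 103.2  53. ]
scene 343 [582.6 111.7  53. ]
pin ['side', np.float64(233.29), np.float64(181.46), 1046, 'scene', np.float64(306.74), np.float64(186.84), 1264]
side ('bowl', [(array([674.1, -63.8,  33.2]), 0.66)]) ('bottle', [(array([477.3, 280.3,  59.1]), 0.78)]) ('mug', [(array([486.5, -78.9,  53.6]), 0.65)]) ('spoon', [(array([694. , 297. ,  10.5]), 0.68)])
wrist ('bowl', [(array([658.6, -49.2,  37.5]), 0.73)]) ('bottle', [(array([489.3, 276.9,  30.8]), 0.75)]) ('mug', []) ('spoon', [])
wrist bar 7 [347.3 168.4] ctr [573.5 119.4  56. ] rect [[573.4, 116.7], [573.0, 121.9], [574.0, 121.9], [574.5, 116.7]]
wrist bar 5 [344. 207.] ctr [573.5  77.4  56. ] rect [[573.7, 75.2], [573.7, 75.2], [573.3, 79.7], [573.3, 79.7]]
wrist bar 4 [350.2 135.5] ctr [573.6 152.8  56. ] rect [[573.5, 151.3], [573.3, 154.3], [574.3, 154.3], [574.5, 151.3]]
wrist pin 144 [334.2 148.1] ctr [559.6 139.8  52. ] rect [[550.9, 136.6], [553.8, 147.3], [568.3, 142.7], [565.5, 131.9]]
wrist pin 2 [173.5 306.5] ctr [379.9 -49.8  52. ] rect [[380.4, -50.5], [380.4, -50.5], [379.3, -49.1], [379.3, -49.1]]
wrist pin 2 [305.5 320.5] ctr [539.6 -69.8  52. ] rect [[540.3, -70.6], [540.3, -70.6], [539.0, -69.1], [539.0, -69.1]]
wrist pad 28 [334.7 135.2] ctr [563.5 151.7  36. ] rect [[551.0, 152.0], [575.6, 152.0], [575.7, 150.9], [551.0, 150.9]]
wrist pad 10 [308.5 135.3] ctr [535.4 151.6  36. ] rect [[531.7, 152.0], [539.2, 152.0], [539.2, 150.9], [531.7, 150.9]]
wrist pad 7 [227.1 145.9] ctr [447.9 140.4  36. ] rect [[446.8, 143.3], [447.9, 143.5], [448.8, 138.1], [447.8, 137.9]]
```

View pics/c6.png

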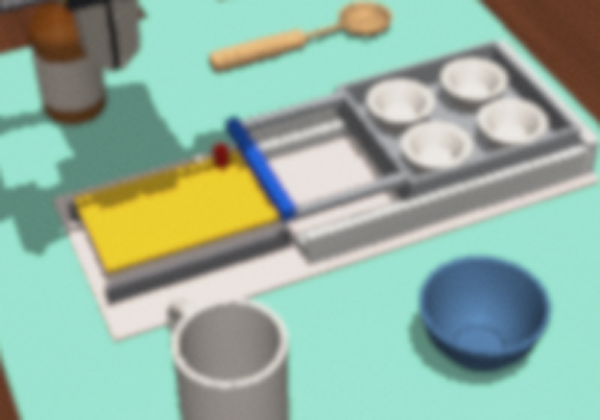

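The crop shows the bar past the pin, the pin up at about (220,155), the tub against the end wall, and the bowl, mug, bottle and spoon all standing. Bar minus pin comes to about 21 mm in x, so I'll hand in.

```bash
python3 -c "
from h import *
print(job.close_job())"
```

```text
the job is handed in; nothing more can be done
None
```

I pressed the pad down about 15–16 mm with the closed fingertips and pushed the crossbar over the pin. I kept pushing until the fingers stopped moving and the push force rose from 15 to 23 N. I then backed off about 5 mm, let the pad spring up and lifted the arm clear. The job was handed in at about 12–13 s of the 38 s allowed.

**Last checks before handing in:**
- **Tray:** the middle of the crossbar measured about 21 mm ahead of the pin (target 21). The three cameras put it at world x 579.8, 580.6 and 582.6 mm.
- **Catch:** the pin is back at its unpressed height in the side image.
- **Robot:** contact force is about zero.
- **Other things:** from the side camera, the bowl, bottle and mug are within 3 mm of their starting readings. The spoon was not found from the side camera at the start, so I could only check it by eye; it lies undisturbed.

**What disagreed:** the closed fingertips first touched the pad at TCP z of about 18 mm. By the stated 8 mm tip offset, contact should have come at about 44 mm. I set the press depth from the measured force and the pin's movement instead.

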